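Release the ratchet stop and tip a billet into the quench pan

ROBOT

A 6-joint arm with a two-finger parallel gripper is mounted at the origin on the work surface. World frame = base frame: x ahead of the robot, y to its left, z up, the work surface at z = 0. Lengths are in m, angles in rad, forces in N, time in s.
With the tool pointing down it reaches from about 0.375 to 0.9 m from the base axis. Payload 3.1 kg.
Tool frame: the origin (TCP) lies at the very end of the fingers, on their centre line; the grasp point (between the pads) lies 19 mm behind it; z points along the fingers, y is the line along which they close (so a half turn about z gives the same grasp; the last joint's range is limited). The gripper opens to 87 mm and grips with 3 to 60 N. Pads are 19 mm wide; open, the fingers measure 117 mm over their backs; the gripper's body (75 mm by 190 mm) begins 51 mm behind the grasp point.
Start: joints at [-1.298, 0.527, 1.433, -0, 1.181, -0.178], TCP at [0.272, -0.563, 0.223] pointing down, gripper open.
Joint ranges: [-3.08, 3.08], [-0.75, 2.2], [0.22, 2.44], [-1.43, 4.57], [0, 2.65], [-2.85, 2.85]. Speed limits (rad/s): [2.79, 2.79, 3.14, 3.14, 3.14, 3.14].

INTERFACE

Orientations are given as a unit quaternion [x, y, z, w].
In Python, from rig import robot gives the robot as it stands. The module is installed in compiled form; this text tells all that it offers.
- The arm moves only by the tool play_rows, never from a script. Its argument "steps" is one flat list of numbers, 5 for each row, row after row: the opening, from -1 (shut) to 1 (fully open), then the shift along the tool's x, y, z as a fraction of full scale, then the turn about the tool's z as a fraction of full scale. In form: [claw, tx, ty, tz, twist, claw, tx, ty, tz, twist, ...]. A call has exactly 10 rows; each row shifts and turns the commanded pose from where the row before left it, along the tool's axes as they then stand; what a row does not reach is not made up. Full scale, the value 1, is 0.03 m for a shift and 0.1 rad for a turn. A row lasts 1/10 s, in which the tool goes at most 50 mm and 8.59 degrees, less where a joint would pass 70% of its speed; a pose out of reach is approached as far as the arm can. A call with a number of a shift or a turn outside -1 to 1 is refused whole. A call with a gripper value outside its range is refused whole. The fingers move at their own pace and stop on an object; "grip_force" is the grip in N (left out, the last holds). Time passes only in rows, so rows that do not move let the fingers close, or fill a call up. It gives the time, the measured TCP pose, the force, the opening and the grip force at its end, in the units of the state.
- robot.get_obs(): the state, without advancing time (a new reading comes with each control period).
- robot.camera(name): name is "scene" or "top"; returns a dict with "image" (420x560x3 uint8, red, green, blue), "mtx" (3x3 intrinsics, pixels), "rvec" (rotation vector, rad) and "tvec" (3), from world to camera coordinates, as OpenCV has them. Camera axes: x right, y down, z forward; pixel columns grow to the right and rows downward; lengths in m; the calibration is good to about 2 mm. A picture is of the moment at which its call begins. There is no depth.
- robot.hand_in(): hands the job in; it is judged then, once.
The state is a dict: "time": time; "q": joint angles; "joint_velocities": joint speeds; "joint_torque": joint torques, N m; "position": TCP position; "tool_rot": TCP orientation; "ft_force": force on the tool from outside, world axes, zero at the start; "moment": the same for the moment, N m; "grip_width": finger opening in m; "grip_force": force on a finger pad.
Only numpy, scipy, OpenCV 4.12 (cv2) and the standard library are available. Lean on these libraries where they do the work, as an engineer would, in place of code of your own. Each camera call takes 0.05 s, during which the arm holds its last target. There are 200 camera calls.

TASK

On the jeweller's tipping station, flick the pawl right off the ratchet wheel so that it stays off, then slowly ease the crank back clockwise until it is fully home, which draws the stop bar off the rocker tray's tail. Then take the round metal billet from its plaster rest and set it down (do not drop it) on the tray's nose, so that its weight tips the tray and it rolls into the quench pan. Leave the pawl off and the crank home, and do not shift the bench block, hammer or burnisher.

Things in the scene. Friction and masses are not known exactly. Their poses are not given: they have to be found in the camera images.
- station: Fixed tipping station on a 12 mm wooden base, turned up to 0.25 rad. Origin: on the table under the drum's upright axis; +x away from the robot, +y along the row drum - stop bar - rocker tray - quench pan. On the 60 mm drum sit a 90 mm ratchet wheel (84 to 94 mm up) and a crank arm (100 to 108 mm up) 60 mm long. The stop bar (12 mm square, 68 to 80 mm up) lies over the tray's tail.
- drum (a joint): Crank and drum angle, rad: 0 to 0.3 at the start, grows clockwise seen from above, 1.9 = fully home on its stop, when the stop bar is drawn back 47 mm, clear of the tray. The pawl blocks it short of 0.5 until it is off. A drag brake (2 N at the knob) holds the crank wherever it is left. Over 2.5 rad/s counts as letting it fly.
- crank_knob (a point): Top centre of the crank's upright wooden knob: 16 mm in diameter, 42 mm high (108 to 150 mm above the table), fixed to the arm 60 mm from the drum axis. From the drum axis it lies at -11 degrees (counter-clockwise positive) from station +x when joint drum is 0, and at -120 degrees (towards the robot, away from the tray) when home.
- pawl (a joint): Pawl angle, rad: 0 = in the ratchet wheel, 0.6 = right off; grows clockwise seen from above. An over-centre spring pulls it to the nearer end (centre at 0.3), about 1.5 N at the pin. Its pivot is at station x -46, y 50 mm.
- pawl_pin (a point): Top centre of the upright steel thumb pin on the pawl's tail: 12 mm in diameter, standing free from 94 to 132 mm above the table, 42 mm from the pawl's pivot. With the pawl in, it is at station x -46, y 92 mm; pushing it about 24 mm towards station +x (away from the robot) swings the pawl off.
- tray (a joint): Tilt of the rocker tray, rad: 0 = empty rest, nose 0.12 rad above level, kept there by a counterweight under the tail; 0.12 = level; 0.62 = nose fully down over the pan. Pivot: station y 190 mm, 60 mm up, along x. The stop bar over the tail pad keeps it from tipping; with the bar drawn back about 1 N down on the nose tips it, so the billet's weight does.
- tray_seat (a point): Point on the upper face of the aluminium tray's nose where the billet is set, 68 mm above the table at rest: 30 mm past the pivot towards the pan (20 to 45 will do), midway between side walls 84 mm apart and 14 mm high; a 4 mm high back rail runs along the pivot. Nose 60 mm long, open at its end. Lay the billet's length along station x so that it rolls off to +y.
- pan_in (a point): Centre of the steel quench pan's inner floor, 16 mm above the table; inside 106 mm (station x) by 124 mm (y). Near rim 30 mm above the table, far wall 67 mm.
- billet: Loose round bar of bright cast metal, 24 mm in diameter, 50 mm long, 0.2 to 0.3 kg, lying on the plaster rest between two low rails. Origin: midway along it on its underside as it starts (turns with it when it rolls); its length lies along its y axis.
- billet_center (a point): Centre of the billet, 12 mm from its surface.
- rest_block: Fixed pale plaster rest, 60 x 90 x 24 mm, with two rails 4 mm high and 5 mm wide, 20 mm apart inside, along its y axis on top, which keep the billet from rolling. Origin at the centre of its underside. It stands on the left or the right of the bench.
- bench_block: Bystander: loose steel bench block, 65 x 65 x 22 mm, on the other side of the bench. To be left alone.
- hammer: Bystander: small hammer lying on the left. To be left alone.
- burnisher: Bystander: wood-handled burnisher lying on the right. To be left alone.

How it is judged:
On the way, in this order (a step that is already met when the one before it is completed fails the run):
1. the pawl is flicked off the ratchet wheel and stays off (value of joint pawl above 0.45 rad and value of joint drum below 0.6 rad), for 0.2 s.
2. the crank is eased fully home with the pawl off (value of joint drum above 1.8 rad and value of joint pawl above 0.45 rad), for 0.2 s.
3. the billet lies on the tray's nose and its weight, not the gripper, has tipped the tray (value of joint tray above 0.4 rad and x of billet_center in the frame of tray_seat between -0.03 and 0.03 m and y of billet_center in the frame of tray_seat between -0.03 and 0.045 m and z of billet_center in the frame of tray_seat between 0.005 and 0.02 m and contact force between each of the arm, the fingers and tray below 0.5 N), for 0.02 s.
At the end, for the whole second after the job is handed in: The billet lies at rest in the quench pan (its centre within the pan's inside and under 30 mm above its floor), the crank is home (joint drum above 1.8 of 1.9 rad) and the pawl is off (above 0.45 of 0.6 rad) (all of step 2 and x of billet_center in the frame of pan_in between -0.052 and 0.052 m and y of billet_center in the frame of pan_in between -0.06 and 0.06 m and z of billet_center in the frame of pan_in below 0.03 m and linear speed of billet below 0.05 m/s); the robot touches nothing.
It fails at once if the crank is let fly (drum faster than 2.5 rad/s) (velocity of joint drum above 2.5 rad/s or velocity of joint drum below -2.5 rad/s).
It fails at once if the billet is dropped from above the tray (falls free at over 0.5 m/s with its centre more than 30 mm above the tray) (contact force between the fingers and billet below 0.05 N and z of billet_center in the frame of tray_seat above 0.03 m and linear speed of billet above 0.5 m/s).
It fails at once if the bench block, hammer or burnisher is moved more than 30 mm (distance of any of bench_block, hammer, burnisher from where it was at the start of the episode above 0.03 m).
It also fails if it takes over 64 s, if anything falls off the work surface, if the arm or the gripper's body presses on something with over 40 N, if the wrist force passes 120 N, or if a joint passes its speed limit or range.

## Working session

There is one attempt and no reset: what is moved stays moved. The work goes in short steps, Python scripts to look and compute and a tool call to move; the robot and the scene stay as the last step left them, time stands still between calls to the robot, and variables do not carry over. Pictures are saved under pics/ and viewed, at most 10 in all, crops included, and the job is handed in when it is done.

Besides the shell and the picture viewer there is one more tool, called as a command line: name --argument value ..., lists and objects as JSON in quotes. play_rows: Moves the arm, as the interface text tells. Shift numbers are shares of 0.03 m and turn numbers shares of 0.1 rad, none past 1 either way. Its arguments: {"type":"object","properties":{"steps":{"type":"array"},"grip_force":{"type":"number"}},"required":["steps"]}

```bash
mkdir -p pics
python3 - <<'E'
from rig import robot
import cv2,numpy as np
for n in("scene","top"):
    c=robot.camera(n); cv2.imwrite(f"pics/{n}0.png",cv2.cvtColor(c["image"],cv2.COLOR_RGB2BGR))
    np.savez(f"{n}0.npz",**c); R=cv2.Rodrigues(np.array(c["rvec"]))[0]; print(n,-R.T@np.array(c["tvec"]).ravel(),R[2],c["mtx"][0])
o=robot.get_obs();print(o)
E
```

```text
scene [0.98076316 0.6771042  1.06955588] [-0.34592593 -0.53194443 -0.77289739] [503.7976027    0.         283.10042047]
top [0.43479158 0.01933253 1.31907068] [ 0.08872758 -0.02145979 -0.99582473] [493.01660077   0.         280.85807856]
{'time': 0.1, 'q': array([-1.29851111e+00,  5.28378200e-01,  1.43378903e+00, -2.65323307e-05,
        1.18138279e+00, -1.78484166e-01]), 'joint_velocities': array([-0.0004122 , -0.00266666, -0.00182681,  0.00165631, -0.00172852,
       -0.00032417]), 'joint_torque': array([-5.39017001e-04, -4.40986311e+01, -1.77151161e+01,  6.34898501e-02,
        5.33928804e-02, -3.31117576e-05]), 'position': array([ 0.27213346, -0.56190634,  0.22166168]), 'tool_rot': array([ 9.74706613e-01,  2.23486152e-01, -5.81386327e-05, -9.77035613e-04]), 'ft_force': array([ 0.25895722, -0.1980441 , -1.21630898]), 'moment': array([-0.01172085,  0.02019174, -0.01117419]), 'grip_force': 0.0, 'grip_width': 0.08690997944858592}
```

View pics/scene0.png

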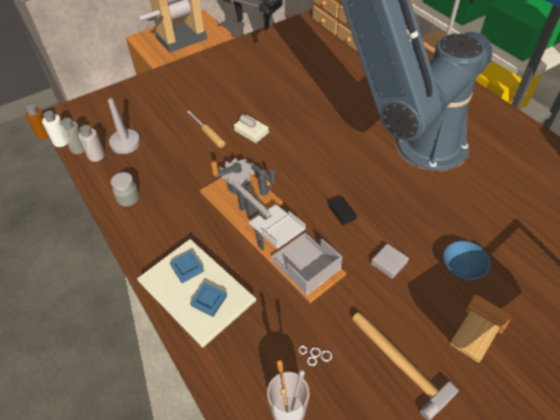

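View pics/top0.png

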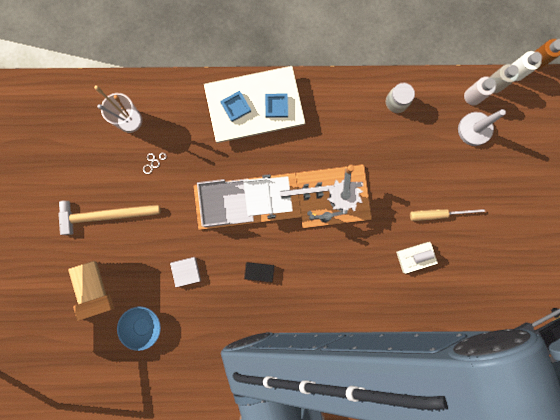

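The scene view shows the station in the centre. In the top view the drum is at about (345,193), the pan at (225,202), the rest with the billet at (417,257) on the right, and the bench block at (185,272). I'll zoom in on the station and the rest.

Run:
```python
import cv2,numpy as np
a=cv2.imread("pics/top0.png");b=cv2.imread("pics/scene0.png")
A=cv2.resize(a[155:280,185:445],(780,375),interpolation=cv2.INTER_CUBIC)
B=cv2.resize(b[105:305,190:350],(640,800),interpolation=cv2.INTER_CUBIC)[:600]
cv2.imwrite("pics/tz.png",A);cv2.imwrite("pics/sz.png",B)
```

```text
(no output)
```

View pics/tz.png

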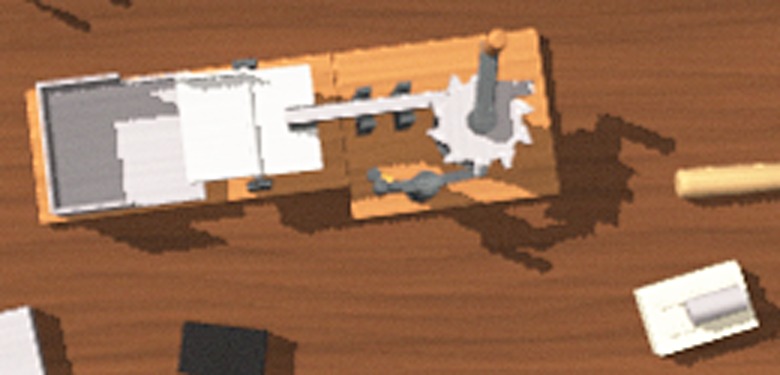

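View pics/sz.png

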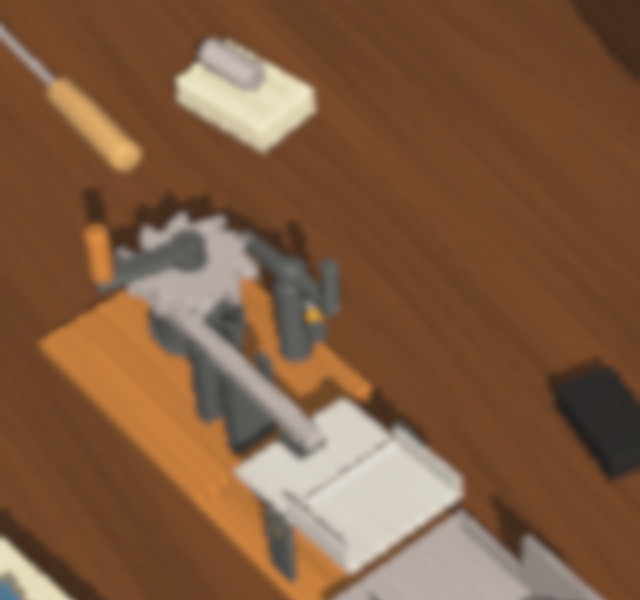

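The zooms show the following, in crop pixels:
- **Top crop (x3):** hub (483,122), knob top (498,40), pin about (375,174), pawl pivot (428,185), base corners (28,92), (540,28), (557,193) and (42,222), rest corners about (635,290), (735,262), (757,325) and (660,355), billet about (715,304).
- **Scene crop (x4):** knob top (95,228), pin top (330,265), hub (189,250).

```bash
cat > h.py <<'E'
import numpy as np,cv2
C={}
def load(n,f=None):
    C[n]=np.load(f or f"{n}0.npz")
def ray(n,uv):
    c=C[n];R=cv2.Rodrigues(c["rvec"])[0];d=R.T@np.linalg.inv(c["mtx"])@np.array([uv[0],uv[1],1.]);o=-R.T@c["tvec"].ravel();return o,d/np.linalg.norm(d)
def plane(n,uv,z):
    o,d=ray(n,uv);return o+d*(z-o[2])/d[2]
def tri(uvt,uvs):
    o1,d1=ray("top",uvt);o2,d2=ray("scene",uvs)
    t=np.linalg.lstsq(np.c_[d1,-d2],o2-o1,rcond=None)[0];p=o1+d1*t[0];q=o2+d2*t[1];return (p+q)/2,np.linalg.norm(p-q)
def T(x,y):return np.array([x/3+185-1/3,y/3+155-1/3])
def S(x,y):return np.array([x/4+190-3/8,y/4+105-3/8])
load("top");load("scene")
E
python3 - <<'E'
from h import *
np.set_printoptions(precision=4,suppress=True)
for nm,t,s,z in[("knob",T(498,40),S(95,228),.15),("pin",T(375,174),S(330,265),.132),("hub",T(483,122),S(189,250),.112)]:
    print(nm,*tri(t,s),plane("top",t,z),plane("scene",s,z))
print("pivot",plane("top",T(428,185),.1))
for z,P in((.012,[(28,92),(540,28),(557,193),(42,222)]),(.024,[(635,290),(735,262),(757,325),(660,355)])):
    q=np.array([plane("top",T(*p),z)[:2] for p in P]);e=np.roll(q,-1,0)-q;print(q,np.linalg.norm(e,axis=1),np.arctan2(e[:,1],e[:,0]),q.mean(0))
# billet mask in top
im=C["top"]["image"];h=cv2.cvtColor(im,cv2.COLOR_RGB2HSV)
sub=h[235:280,390:445];
m=((sub[...,1]<90)&(sub[...,2]>90)).astype(np.uint8)
c=max(cv2.findContours(m,0,2)[0],key=cv2.contourArea);b=cv2.boxPoints(cv2.minAreaRect(c))+[390,235]
q=np.array([plane("top",p,.024)[:2] for p in b]);e=np.roll(q,-1,0)-q;print("rest",q,np.linalg.norm(e,axis=1),np.arctan2(e[:,1],e[:,0]),q.mean(0))
mb=((sub[...,1]<25)&(sub[...,2]>90)).astype(np.uint8)
for r in mb: print(''.join('.#'[v] for v in r))
E
```

```text
knob [ 0.6368 -0.1739  0.1551] 0.0022885379884270665 [ 0.6386 -0.1754  0.15  ] [ 0.634  -0.1777  0.15  ]
pin [ 0.5292 -0.0722  0.1449] 0.008481561959198778 [ 0.5336 -0.0759  0.132 ] [ 0.5197 -0.0796  0.132 ]
hub [ 0.5766 -0.1676  0.1046] 0.0031362515126093027 [ 0.577  -0.1675  0.112 ] [ 0.5786 -0.16    0.112 ]
pivot [ 0.5265 -0.1222  0.1   ]
[[ 0.6208  0.2216]
 [ 0.6731 -0.2365]
 [ 0.5244 -0.2472]
 [ 0.5051  0.2093]] [0.4612 0.1491 0.4569 0.1164] [-1.4571 -3.07    1.6132  0.1064] [ 0.5809 -0.0132]
[[ 0.4374 -0.3107]
 [ 0.4607 -0.4   ]
 [ 0.4053 -0.4171]
 [ 0.3805 -0.3307]] [0.0922 0.058  0.0899 0.0603] [-1.3165 -2.8424  1.8495  0.3365] [ 0.421  -0.3646]
rest [[ 0.4383 -0.3091]
 [ 0.4655 -0.4024]
 [ 0.4047 -0.4189]
 [ 0.3778 -0.3259]] [0.0972 0.063  0.0968 0.0628] [-1.2871 -2.8765  1.8523  0.2711] [ 0.4215 -0.3641]
.......................................................
.......................................................
.......................................................
.......................................................
..................................................
[... 1545 characters left out ...]
########....................
.............##################........................
..............##############...........................
..............###########..............................
..............########.................................
...............####....................................
.......................................................
.......................................................
.......................................................
.......................................................
.......................................................
.......................................................
.......................................................
```

```bash
cat >> h.py <<'E'
YAW=.113;O=np.array([.577,-.1675])
def W(x,y):
    c,s=np.cos(YAW),np.sin(YAW);return O+[c*x-s*y,s*x+c*y]
def px(n,p):
    c=C[n];return cv2.projectPoints(np.array([p],float),c["rvec"],c["tvec"],c["mtx"],None)[0].ravel()
def pose(o):
    q=o["tool_rot"];return np.r_[o["position"],2*np.arctan2(q[1],q[0])]
def shift(p0,p1):  # tool-axis units to go from pose p0 to p1 (x,y,z,theta) at p0's heading
    d=np.array(p1)-p0;t=p0[3];return np.r_[np.array([np.cos(t)*d[0]+np.sin(t)*d[1],np.sin(t)*d[0]-np.cos(t)*d[1],-d[2]])/.03,-((d[3]+np.pi)%(2*np.pi)-np.pi)/.1]
E
python3 - <<'E'
from h import *
np.set_printoptions(precision=4,suppress=True)
for n,p in(("pin",[*W(-46,92)*1,.132]),):pass
YP=lambda x,y:W(x/1000,y/1000)
for nm,a in(("pin",(-46,92,132)),("pinbase",(-46,92,94)),("seat",(0,220,68)),("knob",(59.2,-9,150)),("barend",(0,160,80)),("pivot",(-46,50,100))):
    p=[*YP(*a[:2]),a[2]/1000];t=px("top",p);s=px("scene",p);print(nm,p,"T",(t-[185,155])*3+1,"S",(s-[190,105])*4+1.5)
print("billet",tri(T(719,304),S(231,62)),plane("top",T(719,304),.036),plane("scene",S(231,62),.036))
for n,(x0,y0,x1,y1),f in(("top",(400,238,445,280),12),("scene",(228,105,275,150),10)):
    im=C[n]["image"][y0:y1,x0:x1,::-1];cv2.imwrite(f"{n}b.png",cv2.resize(im,None,fx=f,fy=f,interpolation=cv2.INTER_CUBIC)[:500,:400 if n=="scene" else 540])
a=cv2.imread("topb.png");b=cv2.imread("sceneb.png");H=450
k=np.zeros((504,400,3),np.uint8)
im=C["scene"]["image"][105:150,232:272,::-1];b=cv2.resize(im,(400,450),interpolation=cv2.INTER_CUBIC)
im=C["top"]["image"][238:280,405:441,::-1];a=cv2.resize(im,(360,420),interpolation=cv2.INTER_CUBIC)
o=np.zeros((450,760,3),np.uint8);o[:420,:360]=a;o[:,360:]=b;cv2.imwrite("pics/bil.png",o)
E
```

```text
pin [np.float64(0.5209194849251653), np.float64(-0.08127369410127071), 0.132] T [382.0119 189.5654] S [327.0255 264.224 ]
pinbase [np.float64(0.5209194849251653), np.float64(-0.08127369410127071), 0.094] T [378.2137 192.9252] S [328.8907 304.2534]
seat [np.float64(0.5521928724556225), np.float64(0.051096903964802265), 0.068] T [219.3142 160.4874] S [404.5519 483.007 ]
knob [np.float64(0.6368372766482531), np.float64(-0.16976722811389125), 0.15] T [491.0401  42.2631] S [ 97.2189 237.2009]
barend [np.float64(0.5589584526949982), np.float64(-0.008520433480143808), 0.08] T [289.6938 150.2293] S [342.2488 414.567 ]
pivot [np.float64(0.5256553910927282), np.float64(-0.12300583031273296), 0.1] T [428.9812 186.018 ] S [288.0557 262.7231]
billet (array([ 0.4222, -0.3773,  0.0413]), np.float64(0.005223192317788351)) [ 0.4242 -0.3806  0.036 ] [ 0.4175 -0.3807  0.036 ]
```

View pics/bil.png

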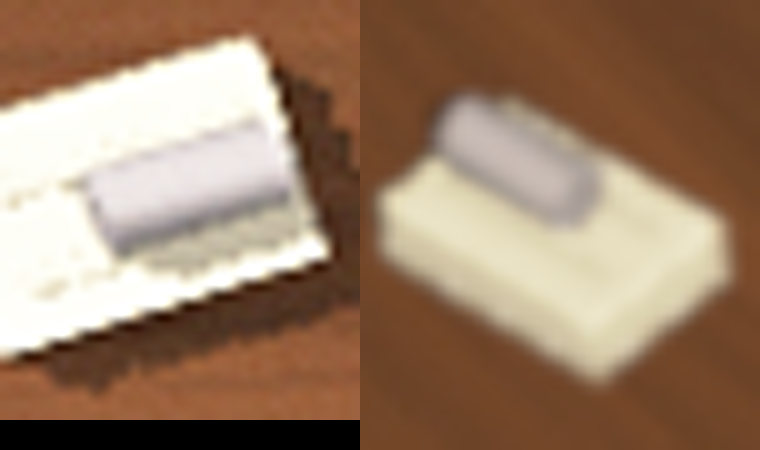

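The close crop shows the billet with corners at about (85,180), (255,125), (290,190) and (120,250). Its centre agrees with the earlier estimate, about (0.423,-0.381). The tray row is offset from x=0, so I'll measure the tray itself.

Run:
```python
from h import *
np.set_printoptions(precision=4,suppress=True)
c,s=np.cos(YAW),np.sin(YAW)
def st(p):
    d=p[:2]-O;return np.array([c*d[0]+s*d[1],-s*d[0]+c*d[1]])*1000
for nm,p,z in(("barL",(290,118),.08),("barR",(435,100),.08),("brk1",(245,65),.06),("brk2",(260,183),.06),("nose far",(178,82),.073),("nose near",(190,184),.073),("tail far",(312,65),.056),("tail near",(322,172),.056),("foldfar",(250,72),.064),("foldnear",(262,178),.064),("panL1",(40,88),.067),("panL2",(52,212),.067)):
    w=plane("top",T(*p),z);print(nm,w,st(w))
for nm,p,z in (("fold1",(305,498),.064),("fold2",(392,433),.064),("nosefar",(350,572),.072),("nosenear",(463,490),.072)):
    w=plane("scene",S(*p),z);print("S",nm,w,st(w))
from rig import robot
p=pose(robot.get_obs());print(p,shift(p,[*W(-.085,.092),.22,YAW+np.pi]))
```

```text
barL [ 0.5863 -0.0092  0.08  ] [ 27.0722 156.2499]
barR [ 0.6001 -0.1322  0.08  ] [26.9037 32.5057]
brk1 [0.6351 0.0283 0.06  ] [ 79.7971 188.0369]
brk2 [0.5332 0.0168 0.06  ] [-22.7542 188.074 ]
nose far [0.6191 0.0853 0.073 ] [ 70.35   246.4248]
nose near [0.5321 0.0759 0.073 ] [-17.1457 246.9165]
tail far [ 0.635  -0.0294  0.056 ] [ 73.2305 130.637 ]
tail near [ 0.5422 -0.0365  0.056 ] [-19.7674 134.0977]
foldfar [0.6283 0.0241 0.064 ] [ 72.6188 184.5906]
foldnear [0.5371 0.0151 0.064 ] [-19.044  185.8905]
panL1 [0.6163 0.203  0.067 ] [ 80.7951 363.6621]
panL2 [0.5104 0.1929 0.067 ] [-25.5004 365.5751]
S fold1 [0.6081 0.023  0.064 ] [ 52.3724 185.8049]
S fold2 [0.5344 0.0111 0.064 ] [-22.215 182.277]
S nosefar [0.6188 0.0901 0.072 ] [ 70.5609 251.2397]
S nosenear [0.5272 0.0786 0.072 ] [-21.6908 250.1413]
[ 0.2721 -0.5619  0.2217  0.4508] [ 13.2178 -11.2386   0.0554 -28.0381]
```

play_rows --steps '[-1,0.66,-0.56,0,0,-1,0.66,-0.56,0,0,-1,0.66,-0.56,0,0,-1,0.66,-0.56,0,0,-1,0.66,-0.56,0,0,-1,0.66,-0.56,0,0,-1,0.66,-0.56,0,0,-1,0.66,-0.56,0,0,-1,0.66,-0.56,0,0,-1,0.66,-0.56,0,0]' --grip_force 20

```text
time: 1.1
position: [0.3775, -0.3238, 0.2222]
tool_rot: [0.975, 0.223, -0.0, -0.0]
ft_force: [-0.7, -0.6, -0.3]
grip_width: 0.015
grip_force: 0.0
```

play_rows --steps '[-1,0.66,-0.56,0,0,-1,0.66,-0.56,0,0,-1,0.66,-0.56,0,0,-1,0.66,-0.56,0,0,-1,0.66,-0.56,0,0,-1,0.66,-0.56,0,0,-1,0.66,-0.56,0,0,-1,0.66,-0.56,0,0,-1,0.66,-0.56,0,0,-1,0.66,-0.56,0,0]'

```text
time: 2.1
position: [0.4824, -0.0864, 0.2223]
tool_rot: [0.975, 0.224, -0.0, -0.0]
ft_force: [0.9, 0.5, 0.3]
grip_width: 0.0006
grip_force: 0.0
```

play_rows --steps '[-1,0,0,0,-0.94,-1,0,0,0,-0.94,-1,0,0,0,-0.94,-1,0,0,0,-0.94,-1,0,0,0,-0.94,-1,0,0,0,-0.94,-1,0,0,0,-0.94,-1,0,0,0,-0.94,-1,0,0,0,-0.94,-1,0,0,0,-0.94]'

```text
time: 3.1
position: [0.482, -0.0874, 0.2222]
tool_rot: [0.767, 0.642, -0.0, -0.0]
ft_force: [1.1, 0.5, -0.5]
grip_width: 0.0005
grip_force: 0.0
```

play_rows --steps '[-1,0,0,0,-0.94,-1,0,0,0,-0.94,-1,0,0,0,-0.94,-1,0,0,0,-0.94,-1,0,0,0,-0.94,-1,0,0,0,-0.94,-1,0,0,0,-0.94,-1,0,0,0,-0.94,-1,0,0,0,-0.94,-1,0,0,0,-0.94]'

```text
time: 4.1
position: [0.482, -0.0874, 0.2222]
tool_rot: [0.393, 0.92, 0.0, -0.0]
ft_force: [-0.5, -0.3, 0.2]
grip_width: 0.0003
grip_force: 0.0
```

play_rows --steps '[-1,0,0,0,-0.94,-1,0,0,0,-0.94,-1,0,0,0,-0.94,-1,0,0,0,-0.94,-1,0,0,0,-0.94,-1,0,0,0,-0.94,-1,0,0,0,-0.94,-1,0,0,0,-0.94,-1,0,0,0,-0.94,-1,0,0,0,-0.94]'

```text
time: 5.1
position: [0.482, -0.0874, 0.2222]
tool_rot: [-0.066, 0.998, 0.0, -0.0]
ft_force: [-0.7, 0.0, 0.4]
grip_width: 0.0001
grip_force: 0.0
```

Run:
```python
from h import *
np.set_printoptions(precision=4,suppress=True)
from rig import robot
o=robot.get_obs();p=pose(o);print(o["time"],o["q"],p,shift(p,[*W(-.085,.092),.108,YAW+np.pi]))
```

```text
5.1 [-0.408   0.3476  1.7637  0.      1.0313 -2.1119] [ 0.482  -0.0874  0.2222  3.2747] [-0.0124  0.0572  3.8066  0.2008]
```

play_rows --steps '[-1,0,0,0.38,0.2,-1,0,0,0.38,0,-1,0,0,0.38,0,-1,0,0,0.38,0,-1,0,0,0.38,0,-1,0,0,0.38,0,-1,0,0,0.38,0,-1,0,0,0.38,0,-1,0,0,0.38,0,-1,0,0,0.38,0]'

```text
time: 6.1
position: [0.4824, -0.0876, 0.1076]
tool_rot: [-0.055, 0.999, -0.0, 0.0]
ft_force: [0.3, 0.3, -0.0]
grip_width: 0.0003
grip_force: 0.0
```

play_rows --steps '[-1,-0.15,0,0,0,-1,-0.15,0,0,0,-1,-0.15,0,0,0,-1,-0.15,0,0,0,-1,-0.15,0,0,0,-1,-0.15,0,0,0,-1,-0.15,0,0,0,-1,-0.15,0,0,0,-1,-0.15,0,0,0,-1,-0.15,0,0,0]'

```text
time: 7.1
position: [0.5278, -0.0827, 0.1086]
tool_rot: [-0.055, 0.999, -0.0, 0.0]
ft_force: [-0.7, 0.1, -0.1]
grip_width: 0.0004
grip_force: 0.0
```

Run:
```python
from rig import robot
import cv2
c=robot.camera("scene");im=c["image"][120:220,190:310,::-1]
cv2.imwrite("pics/s1.png",cv2.resize(im,None,fx=5,fy=5,interpolation=cv2.INTER_CUBIC));print(robot.get_obs()["ft_force"])
```

```text
[-0.33435867  0.73471197 -0.41590131]
```

View pics/s1.png

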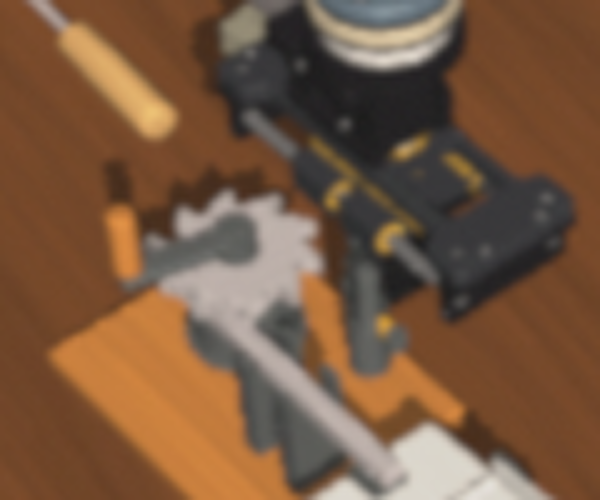

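The gripper hides the pawl, with the crank knob visible at about (122,215). The contact force is gone, so I'll back off, rise and check.

play_rows --steps '[-1,0.2,0,0,0,-1,0.2,0,0,0,-1,0.2,0,0,0,-1,0.2,0,0,0,-1,0.2,0,0,0,-1,0.5,0,-0.5,0,-1,0.5,0,-0.7,0,-1,0.5,0,-0.7,0,-1,0.5,0,-0.7,0,-1,0,0,0,0]'

```text
time: 8.15
position: [0.4368, -0.0927, 0.1885]
tool_rot: [-0.054, 0.999, -0.001, 0.001]
ft_force: [0.2, -0.9, -0.2]
grip_width: 0.0002
grip_force: 0.0
```

Run:
```python
from h import *
from rig import robot
np.set_printoptions(precision=4,suppress=True)
c=robot.camera("scene");d=robot.camera("top")
a=cv2.resize(c["image"][130:200,200:280,::-1],(400,350),interpolation=cv2.INTER_CUBIC)
b=cv2.resize(d["image"][155:235,295:375,::-1],(400,400),interpolation=cv2.INTER_CUBIC)
o=np.zeros((400,800,3),np.uint8);o[:350,:400]=a;o[:,400:]=b;cv2.imwrite("pics/s2.png",o)
K=np.array([.6365,-.1755]);th=np.arctan2(*(K-O)[::-1])+np.pi
p=pose(robot.get_obs());print(p,th,shift(p,[*K,.2,th]))
```

```text
[ 0.4378 -0.0927  0.1868  3.2502] 3.0079404062725996 [-6.2852 -3.461  -0.4385  2.4222]
```

View pics/s2.png

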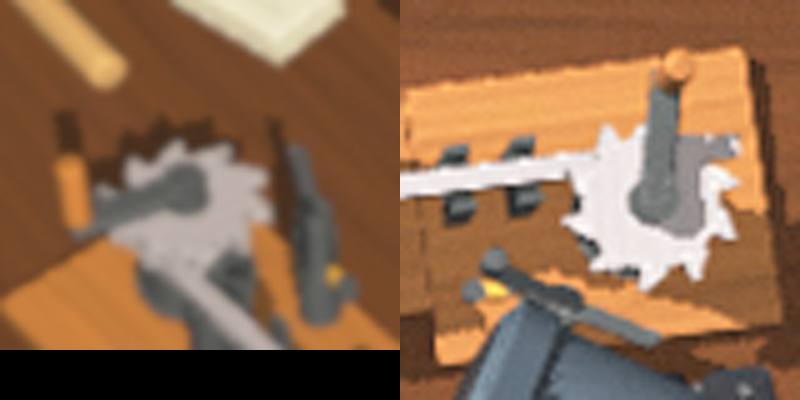

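The pawl is off: its tail pin is at crop (492,262), swung clear, and its nose is off the wheel. Next I go above the knob.

play_rows --steps '[-0.1,-0.63,-0.35,-0.04,0,-0.1,-0.63,-0.35,-0.04,0,-0.1,-0.63,-0.35,-0.04,0,-0.1,-0.63,-0.35,-0.04,0,-0.1,-0.63,-0.35,-0.04,0,-0.1,-0.63,-0.35,-0.04,0,-0.1,-0.63,-0.35,-0.04,0,-0.1,-0.63,-0.35,-0.04,0,-0.1,-0.63,-0.34,-0.04,0,-0.1,-0.62,-0.33,-0.04,0]'

```text
time: 9.25
position: [0.6375, -0.1754, 0.1964]
tool_rot: [-0.055, 0.999, 0.001, -0.001]
ft_force: [0.3, 0.4, -0.3]
grip_width: 0.0391
grip_force: 0.0
```

play_rows --steps '[-0.1,0,0,0,0.6,-0.1,0,0,0,0.6,-0.1,0,0,0,0.6,-0.1,0,0,0,0.6,-0.1,0,0,0,0,-0.1,0,0,0,0,-0.1,0,0,0,0,-0.1,0,0,0,0,-0.1,0,0,0,0,-0.1,0,0,0,0]'

```text
time: 10.25
position: [0.6366, -0.1754, 0.1986]
tool_rot: [0.065, 0.998, -0.0, 0.0]
ft_force: [-0.1, 0.2, 0.4]
grip_width: 0.0394
grip_force: 0.0
```

Run:
```python
from h import *
from rig import robot
np.set_printoptions(precision=4,suppress=True)
K=np.array([.6365,-.1755]);th=np.arctan2(*(K-O)[::-1])+np.pi
o=robot.get_obs();p=pose(o);print(p,o["q"],o["grip_width"],shift(p,[*K,.118,th]))
```

```text
[ 0.6366 -0.1754  0.1986  3.011 ] [-0.4378  0.601   1.3618  0.      1.1786 -1.878 ] 0.03936876906666787 [ 0.0031 -0.004   2.6875  0.0305]
```

play_rows --steps '[-0.1,0,0,0.3,0,-0.1,0,0,0.3,0,-0.1,0,0,0.3,0,-0.1,0,0,0.3,0,-0.1,0,0,0.3,0,-0.1,0,0,0.3,0,-0.1,0,0,0.3,0,-0.1,0,0,0.3,0,-0.1,0,0,0.29,0,-0.5,0,0,0,0]'

```text
time: 11.25
position: [0.6356, -0.175, 0.1162]
tool_rot: [0.065, 0.998, 0.001, -0.001]
ft_force: [-0.4, 0.4, -0.6]
grip_width: 0.0358
grip_force: 0.0
```

play_rows --steps '[-0.5,0,0,0,0,-0.5,0,0,0,0,-0.5,0,0,0,0,-0.5,0,0,0,0,-0.5,0,-0.06,0,0.3,-0.5,0,-0.1,0,0.5,-0.5,0,-0.1,0,0.5,-0.5,0,-0.1,0,0.5,-0.5,0,-0.1,0,0.5,-0.5,0,-0.1,0,0.5]'

```text
time: 12.25
position: [0.6323, -0.1907, 0.1181]
tool_rot: [0.206, 0.979, 0.001, -0.0]
ft_force: [-0.4, 2.6, 0.2]
grip_width: 0.0219
grip_force: 1.1
```

Run:
```python
from h import *
from rig import robot
np.set_printoptions(precision=4,suppress=True)
o=robot.get_obs();p=pose(o);d=p[:2]-O;print(p,o["grip_width"],o["grip_force"],o["ft_force"],np.linalg.norm(d),np.arctan2(d[1],d[0])-p[3]+np.pi)
```

```text
[ 0.6323 -0.1907  0.1181  2.7274] 0.021857835437889616 1.0931582195917144 [-0.4204  2.5914  0.1654] 0.05993882176229462 0.016546925062578932
```

play_rows --steps '[-0.5,0.003,-0.1,0,0.5,-0.5,0.003,-0.1,0,0.5,-0.5,0.003,-0.1,0,0.5,-0.5,0.003,-0.1,0,0.5,-0.5,0.003,-0.1,0,0.5,-0.5,0.003,-0.1,0,0.5,-0.5,0.003,-0.1,0,0.5,-0.5,0.003,-0.1,0,0.5,-0.5,0.003,-0.1,0,0.5,-0.5,0.003,-0.1,0,0.5]'

```text
time: 13.25
position: [0.6143, -0.2141, 0.118]
tool_rot: [0.441, 0.897, 0.001, -0.0]
ft_force: [1.2, 2.2, 0.1]
grip_width: 0.0219
grip_force: 1.1
```

play_rows --steps '[-0.5,0.003,-0.1,0,0.5,-0.5,0.003,-0.1,0,0.5,-0.5,0.003,-0.1,0,0.5,-0.5,0.003,-0.1,0,0.5,-0.5,0.003,-0.1,0,0.5,-0.5,0.003,-0.1,0,0.5,-0.5,0.003,-0.1,0,0.5,-0.5,0.003,-0.1,0,0.5,-0.5,0.003,-0.1,0,0.5,-0.5,0.003,-0.1,0,0.5]'

```text
time: 14.25
position: [0.5875, -0.2262, 0.1181]
tool_rot: [0.65, 0.76, 0.001, 0.0]
ft_force: [2.3, 2.1, -0.9]
grip_width: 0.0217
grip_force: 1.1
```

```bash
cat > chk.py <<'E'
from h import *
from rig import robot
np.set_printoptions(precision=4,suppress=True)
o=robot.get_obs();p=pose(o);d=p[:2]-O;print(p,o["q"],o["grip_width"],o["grip_force"],o["ft_force"],np.linalg.norm(d),np.arctan2(d[1],d[0])-p[3]+np.pi,np.degrees(np.arctan2(d[1],d[0])-YAW))
E
python3 chk.py
```

```text
[ 0.5875 -0.2262  0.1181  1.7272] [-0.5456  0.6596  1.5111  0.0019  0.9697 -0.7031] 0.02171789210737942 1.064823810593225 [ 2.3296  2.1369 -0.8652] 0.059668018306600845 0.020359145265381073 -86.34670911096872
```

play_rows --steps '[-0.5,0.003,-0.1,0,0.5,-0.5,0.003,-0.1,0,0.5,-0.5,0.003,-0.1,0,0.5,-0.5,0.003,-0.1,0,0.5,-0.5,0.003,-0.1,0,0.5,-0.5,0.003,-0.1,0,0.5,-0.5,0.003,-0.1,0,0.5,-0.5,0.003,-0.1,0,0.5,-0.5,0.003,-0.1,0,0.5,-0.5,0.003,-0.1,0,0.5]'

```text
time: 15.25
position: [0.5585, -0.2243, 0.1182]
tool_rot: [0.818, 0.576, 0.001, 0.001]
ft_force: [2.7, -0.2, -1.7]
grip_width: 0.0218
grip_force: 1.1
```

play_rows --steps '[-0.5,0,-0.06,0,0.3,-0.5,0,-0.06,0,0.3,-0.5,0,-0.06,0,0.3,-0.5,0,-0.06,0,0.3,-0.5,0,-0.03,0,0.15,-0.5,0,0,0,0,-0.5,0,0,0,0,-0.5,0,0,0,0,-0.5,0,0,0,0,-0.5,0,0,0,0]'

```text
time: 16.25
position: [0.5498, -0.221, 0.1179]
tool_rot: [0.854, 0.521, -0.0, 0.0]
ft_force: [1.4, -1.4, 0.6]
grip_width: 0.0221
grip_force: 0.9
```

```bash
python3 chk.py
```

```text
[ 0.5498 -0.221   0.1179  1.0958] [-0.5705  0.6196  1.608  -0.0002  0.9138 -0.0954] 0.022069439656965523 0.8781097072642297 [ 1.4283 -1.3737  0.5603] 0.05997489115672889 0.004813618195109726 -123.41197438299318
```

play_rows --steps '[-0.5,0,-0.04,0,0.1,-0.5,0,-0.04,0,0.1,-0.5,0,-0.03,0,0,-0.5,0,0,0,0,-0.5,0,0,0,0,-0.5,0,0,0,0,-0.5,0,0,0,0,-0.5,0,0,0,0,-0.5,0,0,0,0,-0.5,0,0,0,0]'

```text
time: 17.25
position: [0.5497, -0.2207, 0.1179]
tool_rot: [0.859, 0.512, 0.002, 0.003]
ft_force: [7.2, -2.9, -4.4]
grip_width: 0.0217
grip_force: 3.9
```

```bash
python3 chk.py
```

```text
[ 0.5497 -0.2207  0.1179  1.0749] [-0.5707  0.6171  1.6138  0.0011  0.9036 -0.0755] 0.021746630800802542 3.9410513662733138 [ 7.1794 -2.9286 -4.3597] 0.05975429538211198 0.022295589078670908 -123.60991403397507
```

The force rises without motion, so the crank is on its stop. Release and lift.

play_rows --steps '[-0.5,0,0.05,0,0,-0.5,0,0.06,0,0,-0.1,0,0,0,0,-0.1,0,0,0,0,-0.1,0,0,0,0,-0.1,0,0,0,0,-0.1,0,0,-0.3,0,-0.1,0,0,-0.4,0,-0.1,0,0,-0.5,0,-0.1,0,0,-0.5,0]'

```text
time: 18.25
position: [0.55, -0.2209, 0.1705]
tool_rot: [0.859, 0.512, 0.0, 0.0]
ft_force: [-0.2, -0.1, 0.1]
grip_width: 0.0392
grip_force: 0.0
```

play_rows --steps '[0,0,0,-0.5,0,0,0,0,-0.5,0,0,0,0,-0.3,0,0,0,0,0,-0.9,0,0,0,0,-0.9,0,0,0,0,-0.9,0,0,0,0,-0.9,0,0,0,0,-0.9,0,0,0,0,-0.9,0,0,0,0,-0.9]'

```text
time: 19.25
position: [0.5497, -0.2208, 0.2084]
tool_rot: [0.656, 0.754, 0.0, 0.0]
ft_force: [0.7, -1.0, 0.2]
grip_width: 0.0436
grip_force: 0.0
```

Run:
```python
from h import *
from rig import robot
np.set_printoptions(precision=4,suppress=True)
c=robot.camera("scene");d=robot.camera("top")
a=cv2.resize(c["image"][105:205,200:280,::-1],(400,500),interpolation=cv2.INTER_CUBIC)
b=cv2.resize(d["image"][165:265,295:375,::-1],(400,500),interpolation=cv2.INTER_CUBIC)
cv2.imwrite("pics/s3.png",np.hstack([a,b]))
p=pose(robot.get_obs());print(p,shift(p,[.423,-.381,.2,1.85]))
```

```text
[ 0.5497 -0.2208  0.2083  1.7056] [-4.7243 -4.9042  0.278  -1.4435]
```

View pics/s3.png

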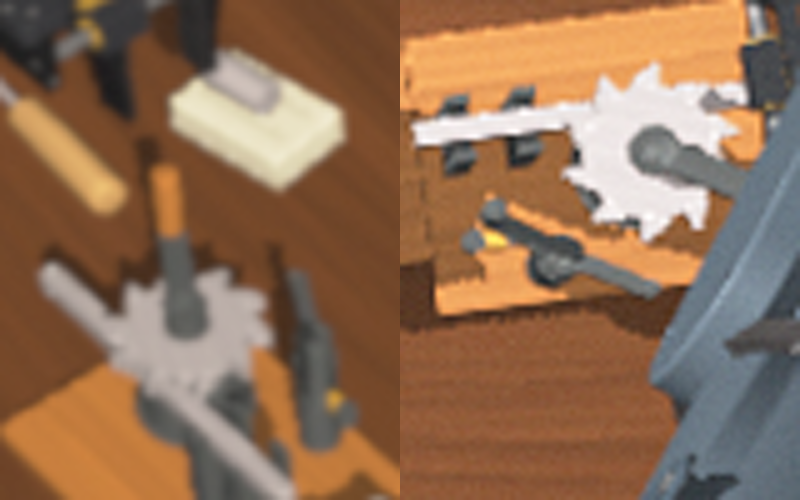

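The crank is home: its arm points towards the robot in both views, the bar is drawn back and the pawl is still off. Now the billet.

play_rows --steps '[0.15,-0.47,-0.49,0.02,0,0.15,-0.47,-0.49,0.02,0,0.15,-0.47,-0.49,0.02,0,0.15,-0.47,-0.49,0.02,0,0.15,-0.47,-0.49,0.02,0,0.15,-0.47,-0.49,0.02,0,0.15,-0.47,-0.49,0.02,0,0.15,-0.47,-0.49,0.02,0,0.15,-0.47,-0.49,0.02,0,0.15,-0.49,-0.49,0.02,0]'

```text
time: 20.35
position: [0.4226, -0.3815, 0.2022]
tool_rot: [0.659, 0.752, 0.0, 0.0]
ft_force: [-0.1, -1.2, 0.2]
grip_width: 0.0504
grip_force: 0.0
```

play_rows --steps '[0.15,0,0,0,-0.72,0.15,0,0,0,-0.72,0.15,0,0,0.6,0,0.15,0,0,0.6,0,0.15,0,0,0.6,0,0.15,0,0,0.6,0,0.15,0,0,0.6,0,0.15,0,0,0.6,0,0.15,0,0,0,0,0.15,0,0,0,0]'

```text
time: 21.35
position: [0.4232, -0.381, 0.0941]
tool_rot: [0.602, 0.798, 0.0, -0.0]
ft_force: [0.1, 0.3, 0.0]
grip_width: 0.0504
grip_force: 0.0
```

Run:
```python
from h import *
from rig import robot
np.set_printoptions(precision=4,suppress=True)
c=robot.camera("scene");d=robot.camera("top")
a=cv2.resize(c["image"][95:155,220:280,::-1],(400,400),interpolation=cv2.INTER_CUBIC)
b=cv2.resize(d["image"][230:290,385:445,::-1],(400,400),interpolation=cv2.INTER_CUBIC)
cv2.imwrite("pics/s4.png",np.hstack([a,b]))
p=pose(robot.get_obs());print(p,shift(p,[.423,-.381,.031,1.85]))
```

```text
[ 0.4237 -0.3816  0.0949  1.8492] [ 0.0244 -0.0167  2.1306 -0.0082]
```

View pics/s4.png

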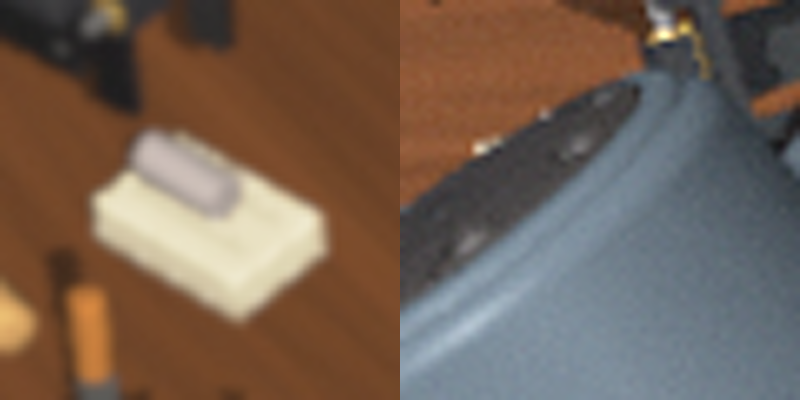

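The fingers straddle the billet, which is at (188,172) in the left crop. Descend and grip.

play_rows --steps '[0.15,0,0,0.3,0,0.15,0,0,0.3,0,0.15,0,0,0.3,0,0.15,0,0,0.3,0,0.15,0,0,0.3,0,0.15,0,0,0.2,0,0.15,0,0,0.2,0,0.15,0,0,0.1,0,0.15,0,0,0.1,0,0.15,0,0,0,0]'

```text
time: 22.45
position: [0.4231, -0.3808, 0.0306]
tool_rot: [0.602, 0.799, 0.0, -0.0]
ft_force: [-0.2, -1.1, -0.5]
grip_width: 0.0498
grip_force: 0.0
```

play_rows --steps '[-1,0,0,0,0,-1,0,0,0,0,-1,0,0,0,0,-1,0,0,0,0,-1,0,0,0,0,-1,0,0,0,0,-1,0,0,0,0,-1,0,0,0,0,-1,0,0,0,0,-1,0,0,-0.1,0]'

```text
time: 23.45
position: [0.4229, -0.3804, 0.0334]
tool_rot: [0.602, 0.799, 0.0, -0.001]
ft_force: [0.4, 0.0, -2.9]
grip_width: 0.0236
grip_force: 20.0
```

```bash
python3 chk.py
```

```text
[ 0.4229 -0.3804  0.0334  1.8496] [-0.9291  0.7316  1.709   0.0002  0.7023 -1.2081] 0.0235843039484312 19.998452961444855 [ 0.4453  0.0162 -2.917 ] 0.26286303155688284 -0.9054509533137551 -132.3768487477927
```

play_rows --steps '[-1,0,0,-0.3,0,-1,0,0,-0.6,0,-1,0,0,-0.6,0,-1,0,0,-0.7,0,-1,0,0,-0.7,0,-1,0,0,-0.7,0,-1,0,0,-0.7,0,-1,0,0,-0.7,0,-1,0,0,-0.6,0,-1,0,0,-0.4,0]'

```text
time: 24.45
position: [0.4233, -0.3808, 0.2155]
tool_rot: [0.602, 0.799, -0.0, 0.001]
ft_force: [0.1, -0.3, -2.8]
grip_width: 0.0232
grip_force: 20.0
```

play_rows --steps '[-1,0,0,0,-0.7,-1,0,0,0,-0.7,-1,0,0,0,-0.7,-1,0,0,0,-0.7,-1,0,0,0,-0.7,-1,0,0,0,-0.7,-1,0,0,0,-0.7,-1,0,0,0,-0.7,-1,0,0,0,-0.7,-1,0,0,0,-0.7]'

```text
time: 25.45
position: [0.4228, -0.3803, 0.2135]
tool_rot: [0.29, 0.957, 0.0, -0.001]
ft_force: [0.3, -0.5, -3.0]
grip_width: 0.023
grip_force: 20.0
```

play_rows --steps '[-1,0,0,0,-0.7,-1,0,0,0,-0.7,-1,0,0,0,-0.7,-1,0,0,0,-0.7,-1,0,0,0,-0.7,-1,0,0,0,-0.7,-1,0,0,0,-0.7,-1,0,0,0,-0.7,-1,0,0,0,-0.7,-1,0,0,0,-0.7]'

```text
time: 26.45
position: [0.4228, -0.3803, 0.2135]
tool_rot: [-0.056, 0.998, 0.001, -0.0]
ft_force: [0.2, -0.2, -2.6]
grip_width: 0.0232
grip_force: 20.0
```

Run:
```python
from h import *
from rig import robot
np.set_printoptions(precision=4,suppress=True)
o=robot.get_obs();p=pose(o);t=W(.027,.221);print(t,p,o["grip_width"],o["ft_force"],shift(p,[*t,.2,YAW+np.pi]))
```

```text
[0.5789 0.0551] [ 0.4228 -0.3803  0.2135  3.2527] 0.023206950226860003 [ 0.1669 -0.1848 -2.5944] [-6.7808 13.8472  0.4504 -0.0193]
```

play_rows --steps '[-1,-0.34,0.69,0,0,-1,-0.34,0.69,0,0,-1,-0.34,0.69,0,0,-1,-0.34,0.69,0,0,-1,-0.34,0.69,0,0,-1,-0.34,0.69,0,0,-1,-0.34,0.69,0,0,-1,-0.34,0.69,0,0,-1,-0.34,0.69,0,0,-1,-0.34,0.69,0,0]'

```text
time: 27.45
position: [0.5019, -0.1628, 0.2136]
tool_rot: [-0.054, 0.999, 0.0, -0.0]
ft_force: [0.7, 0.6, -2.9]
grip_width: 0.0234
grip_force: 20.0
```

play_rows --steps '[-1,-0.34,0.69,0,0,-1,-0.34,0.69,0,0,-1,-0.34,0.69,0,0,-1,-0.34,0.69,0,0,-1,-0.34,0.69,0,0,-1,-0.34,0.69,0,0,-1,-0.34,0.69,0,0,-1,-0.34,0.69,0,0,-1,-0.34,0.69,0,0,-1,-0.34,0.69,0,0]'

```text
time: 28.45
position: [0.5808, 0.0538, 0.2135]
tool_rot: [-0.054, 0.999, 0.0, -0.001]
ft_force: [-0.3, -0.7, -1.9]
grip_width: 0.0237
grip_force: 20.0
```

play_rows --steps '[-1,0,0,0.4,0,-1,0,0,0.4,0,-1,0,0,0.4,0,-1,0,0,0.4,0,-1,0,0,0.4,0,-1,0,0,0.4,0,-1,0,0,0.4,0,-1,0,0,0.4,0,-1,0,0,0,0,-1,0,0,0,0]'

```text
time: 29.45
position: [0.5812, 0.0528, 0.1175]
tool_rot: [-0.054, 0.999, 0.0, -0.0]
ft_force: [0.4, -0.4, -2.1]
grip_width: 0.0234
grip_force: 20.0
```

Run:
```python
from h import *
from rig import robot
np.set_printoptions(precision=4,suppress=True)
o=robot.get_obs();p=pose(o);t=W(.027,.221);print(t,p,o["grip_width"],o["ft_force"],shift(p,[*t,.075,YAW+np.pi]))
c=robot.camera("scene");d=robot.camera("top")
a=cv2.resize(c["image"][180:260,240:320,::-1],(400,400),interpolation=cv2.INTER_CUBIC)
b=cv2.resize(d["image"][150:230,215:295,::-1],(400,400),interpolation=cv2.INTER_CUBIC)
cv2.imwrite("pics/s5.png",np.hstack([a,b]))
```

```text
[0.5789 0.0551] [0.5812 0.0528 0.1175 3.2498] 0.023373574275646 [ 0.3613 -0.4398 -2.1121] [ 0.0677  0.0873  1.4173 -0.0476]
```

View pics/s5.png

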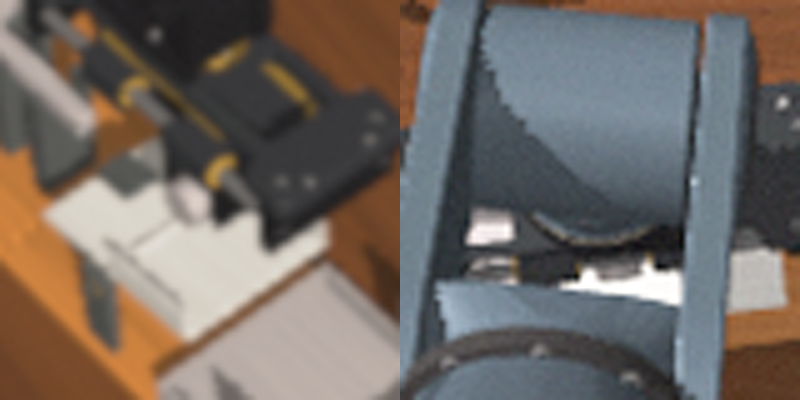

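The billet (187,200 in the left crop) is held above the tray nose. Lower it slowly.

play_rows --steps '[-1,0.07,0.1,0,-0.05,-1,0,0,0.2,0,-1,0,0,0.2,0,-1,0,0,0.2,0,-1,0,0,0.2,0,-1,0,0,0.2,0,-1,0,0,0.15,0,-1,0,0,0.1,0,-1,0,0,0,0,-1,0,0,0,0]'

```text
time: 30.55
position: [0.579, 0.0554, 0.0804]
tool_rot: [-0.057, 0.998, -0.0, 0.0]
ft_force: [0.7, 0.6, -2.2]
grip_width: 0.0227
grip_force: 20.0
```

play_rows --steps '[-1,0,0,0.03,0,-1,0,0,0.03,0,-1,0,0,0.03,0,-1,0,0,0.03,0,-1,0,0,0.03,0,-1,0,0,0.03,0,-1,0,0,0,0,-1,0,0,0,0,-1,0,0,0,0,-1,0,0,0,0]'

```text
time: 31.55
position: [0.5788, 0.0554, 0.0749]
tool_rot: [-0.057, 0.998, 0.0, -0.0]
ft_force: [-1.3, -0.3, -2.9]
grip_width: 0.0233
grip_force: 20.0
```

```bash
python3 chk.py
```

```text
[0.5788 0.0554 0.0749 3.2548] [-0.0966  0.6737  1.6609  0.      0.807  -1.7805] 0.02328570438199728 19.998441338539124 [-1.2804 -0.3272 -2.9128] 0.22295500449974515 1.4493681597873078 83.0528429007766
```

play_rows --steps '[-1,0,0,0.02,0,-1,0,0,0.02,0,-1,0,0,0.02,0,-1,0,0,0.02,0,-1,0,0,0.02,0,-1,0,0,0,0,-1,0,0,0,0,-1,0,0,0,0,-1,0,0,0,0,-1,0,0,0,0]'

```text
time: 32.55
position: [0.5788, 0.0554, 0.072]
tool_rot: [-0.057, 0.998, -0.0, -0.0]
ft_force: [-0.5, 0.3, -2.3]
grip_width: 0.0234
grip_force: 20.0
```

Run:
```python
from rig import robot
import numpy as np
F=[]
for i in range(4):
    robot.camera("scene");F.append(robot.get_obs()["ft_force"])
print(np.mean(F,0))
```

```text
[-0.36387631  0.35265572 -1.67781411]
```

The tray now carries about 1 N, so the billet is seated. Open slightly and lift.

play_rows --steps '[-0.2,0,0,0,0,-0.2,0,0,0,0,-0.2,0,0,0,0,-0.2,0,0,0,0,-0.2,0,0,0,0,-0.2,0,0,-0.1,0,-0.2,0,0,-0.2,0,-0.2,0,0,-0.3,0,-0.2,0,0,-0.4,0,-0.2,0,0,-0.5,0]'

```text
time: 33.75
position: [0.5787, 0.0555, 0.118]
tool_rot: [-0.057, 0.998, 0.0, -0.0]
ft_force: [0.1, 0.0, 0.0]
grip_width: 0.0344
grip_force: 0.0
```

play_rows --steps '[-0.2,0,0,-0.7,0,-0.2,0,0,-0.7,0,-0.2,0,0,-0.7,0,-0.2,0.7,0,0,0,-0.2,0.7,0,0,0,-0.2,0.7,0,0,0,-0.2,0.7,0,0,0,-0.2,0.7,0,0,0,-0.2,0.7,0,0,0,-0.2,0,0,0,0]'

```text
time: 34.75
position: [0.4505, 0.0416, 0.1806]
tool_rot: [-0.056, 0.998, 0.0, -0.001]
ft_force: [-0.0, -0.1, -0.1]
grip_width: 0.035
grip_force: 0.0
```

Run:
```python
from h import *
from rig import robot
np.set_printoptions(precision=4,suppress=True)
c=robot.camera("scene");o=robot.get_obs();print(pose(o),o["grip_width"],o["ft_force"])
im=c["image"];g=cv2.cvtColor(im,cv2.COLOR_RGB2GRAY)
# change against the start image, over the pan and tray
d=np.abs(im.astype(int)-C["scene"]["image"].astype(int)).sum(2)
pc=[*W(.027,.30),.028];print("pan centre px",px("scene",pc))
sub=d[225:295,265:350]
for r in sub[::2]:print(''.join('#' if v>90 else '.' for v in r))
cv2.imwrite("pics/s6.png",cv2.resize(im[150:310,210:360,::-1],None,fx=3.7,fy=3.7,interpolation=cv2.INTER_CUBIC))
```

```text
[0.4531 0.0413 0.1809 3.2544] 0.034864568168681 [1.2158 0.0009 0.316 ]
pan centre px [303.9133 260.5955]
.....................................................................................
.....................................................................................
.....................................................................................
.....................................................................................
.....................................................................................
.....................................................................................
.....................................................................................
.....................................................................................
.....................................................................................
.....................................................................................
.....................................................................................
.................................................
[... 1314 characters left out ...]
............
.....................................................................................
.....................................................................................
.....................................................................................
.....................................................................................
.....................................................................................
.....................................................................................
.....................................................................................
.....................................................................................
```

Run:
```python
from h import *
from rig import robot
c=robot.camera("scene")["image"].astype(int);t=robot.camera("top")["image"].astype(int)
for n,im,(x0,y0,x1,y1) in(("scene",c,(235,195,350,300)),("top",t,(190,165,300,235))):
    d=np.abs(im-C[n]["image"].astype(int)).sum(2)[y0:y1,x0:x1]
    print(n,d.max())
    for r in d[::2]:print(''.join('.' if v<30 else '+' if v<70 else '#' for v in r))
```

```text
scene 282
...................................................................................................................
...................................................................................................................
.......................##++........................................................................................
.......................+###+.......................................................................................
.....................++.#####+.....................................................................................
......................+######......................................................................................
......................#########....................................................................................
......................+#########.+.................................................................................
........................+#######+.+................................................................................
..........................+########+..........
[... 8250 characters left out ...]
#######+++......+...##++++..++++++
..................................##+++#######################################################.###############
..................................############################################################+##########+####
.................................+###########+###############################################################+
.................................###########++###########################################################+####
.........................+++++++#############+################################################################
........................+#####+############++#################################################################
```

The billet shows in the top view in the pan at about pixel (207,208), and the tray is back at rest. I'll check its position and the crank and pawl, then hand in.

Run:
```python
from h import *
from rig import robot
np.set_printoptions(precision=4,suppress=True)
def st(p):
    c,s=np.cos(YAW),np.sin(YAW);d=p[:2]-O;return np.array([c*d[0]+s*d[1],-s*d[0]+c*d[1]])*1000
w=plane("top",(207,208),.028);print(st(w))
for q in((40,88),(52,212)):print("far wall",st(plane("top",T(*q),.067)))
h=cv2.cvtColor(robot.camera("scene")["image"],cv2.COLOR_RGB2HSV)
K=W(.06*np.cos(np.radians(-120)),.06*np.sin(np.radians(-120)));u=px("scene",[*K,.13]);print("knob expect",u,h[int(u[1])-1:int(u[1])+2,int(u[0])-3:int(u[0])+4,:2].tolist())
m=cv2.inRange(h[120:165,205:260],(5,150,120),(18,255,255));print(np.argwhere(m).mean(0)[::-1]+[205,120])
u=px("scene",[*W(-.0223,.0847),.118]);print("pin expect",u,h[int(u[1]),int(u[0])-4:int(u[0])+5].tolist())
print(robot.hand_in())
```

```text
[ 21.0214 352.5365]
far wall [ 80.7951 363.6621]
far wall [-25.5004 365.5751]
knob expect [232.6147 144.6781] [[[13, 159], [14, 170], [14, 173], [14, 175], [14, 177], [14, 178], [14, 175]], [[13, 164], [14, 168], [14, 174], [14, 177], [14, 176], [14, 177], [14, 174]], [[13, 162], [14, 167], [14, 174], [14, 175], [14, 177], [14, 178], [14, 175]]]
[221.8837 139.0028]
pin expect [262.6262 177.3201] [[12, 61, 75], [18, 18, 70], [45, 8, 65], [45, 7, 74], [38, 11, 91], [45, 10, 98], [38, 11, 96], [38, 12, 88], [16, 31, 90]]
the job is handed in; nothing more can be done
None
```

The job is handed in, result not reported to me: my last images showed the pawl off, the crank home and the billet in the quench pan against its far wall, with the tray back at rest; I never approached the bench block, hammer or burnisher.

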